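# Close the refilled budgie seed dispenser

### The job

The budgie's seed dispenser has just been refilled: take the scoop off its open neck and lay it with its bowl upright in the pink saucer, without dropping it. Then set the dispenser's own screw cap (the larger of the two with a grip bar) level on the neck, turn it back anticlockwise until it drops into the start of the thread, screw it clockwise fully home and let go. Do not press the seed paddle, and leave the saucer and everything else on the table where they are.

Things in the scene. Friction and masses are not known exactly. Their poses are not given: they have to be found in the camera images.
- dispenser: White and clear plastic seed dispenser, screwed to the table: 150 x 120 mm base, round clear hopper of 116 mm diameter (its top at 168 mm height), open filler neck on top. Origin on the table under the axis of hopper and neck; z up, its front (chute and paddle) to -x of its frame. Farther back (beyond x 0.7 m) stand a perch stand (290 mm) and an acrylic bath house, not reported.
- mouth (a point): Centre of the dispenser's open mouth, on the neck's axis, 195 mm above the table, at the top of a soft black seal ring (42 mm outer diameter). Same axes as dispenser. The neck below is 44 mm in diameter and 27 mm tall to the hopper's shoulder, with a four-start screw thread of 52 mm outer diameter, its top 10 mm below the mouth. The neck is a press fit: forced above about 1 N m it slips.
- thread_top (a point): Point on the neck's axis 12 mm below the mouth: the cap's origin is here when its lugs rest on the thread (up to 6 mm higher if they land on a stop). Up here a stop blocks clockwise turning; turned anticlockwise (from above) by 0 to 70 degrees the lugs come over the thread's gaps and meet a stop. The starts are 90 degrees apart, at an angle that differs each time and is not reported.
- thread_start (a point): Point on the neck's axis 20 mm below the mouth: the cap's origin is here when it has dropped into the thread's gaps and rests on the seal. Turned clockwise from here by 50 to 75 degrees it is drawn down, squeezing the seal (about 6 N, 0.3 N m), to a hard stop.
- home (a point): Point on the neck's axis 22.5 mm below the mouth: the cap's origin is here, or up to 0.5 mm higher, when it is screwed fully home against the stop. It stays there when let go.
- paddle (a joint): Grey spring paddle under the chute on the dispenser's front (34 mm tall, centred 33 mm above the table, 70 mm in front of the hopper's axis). 0 at rest, grows to 0.5 rad as it is pressed towards the dispenser; pressing it spills seed.
- cap: The dispenser's white plastic screw cap: 62 mm diameter, 24 mm high, with a grip bar across its top (46 mm long along its x, 12 mm wide along its y, 20 mm tall: total height 44 mm). Hollow below: skirt 20 mm deep, inner diameter 56 mm, four small lugs inside, 90 degrees apart. Origin at the centre of its lower edge, z up. 50 g. It starts right way up on the table.
- cap_bar (a point): Centre of the cap's grip bar, 34 mm above the cap's lower edge. Same axes as cap.
- scoop: Small aluminium scoop, 40 g: open rectangular bowl 50 x 42 x 24 mm (x, y, z) with a flat bottom, and a handle 14 mm wide and 6 mm thick that leaves the bowl's rim to -x and rises at 15 degrees to 103 mm from the bowl's centre. Origin at the centre of the bowl's underside, z up. It starts lying level across the dispenser's mouth.
- scoop_grip (a point): Middle of the scoop's handle: 70 mm to -x of the bowl's centre and 33 mm above its underside. Same axes as scoop.
- saucer: Pink ceramic saucer, 140 mm diameter, rim 18 mm high, inner floor 4 to 6 mm above the table. Origin at the centre of its underside.
- small_cap: Bystander: a smaller white cap with a grip bar, 42 mm diameter, 27 mm high in all, standing near the larger cap. Origin at the centre of its underside.
- plain_lid: Bystander: plain flat white jar lid, 72 mm diameter, 14 mm high. Origin at the centre of its underside.
- grit_jar: Bystander: small closed glass jar, 60 mm diameter, 85 mm high. Origin at the centre of its underside.
- mist_bottle: Bystander: clear mist bottle, 62 mm diameter, 166 mm high with its white spray head. Origin at the centre of its underside.
- branch: Bystander: short natural branch, 130 mm long along its y, 16 mm thick, lying on the table near the larger cap. Origin under its middle.
Mind the look-alikes: they are no part of the job. Of the things shaped like the scoop, the aluminium one is meant.

How it is judged:
By the outcome, as a careful person would: the job done as asked, in the order asked, and still so for the second after the job is handed in, with the robot touching nothing.
It also fails if it takes over 72 s, if anything falls off the work surface, if the arm or the gripper's body presses on something with over 40 N, if the wrist force passes 120 N, or if a joint passes its speed limit or range.

### The arm

A 6-joint arm with a two-finger parallel gripper is mounted at the origin on the work surface. World frame = base frame: x ahead of the robot, y to its left, z up, the work surface at z = 0. Lengths are in mm, angles in rad, forces in N, time in s.
With the tool pointing down it reaches from about 250 to 725 mm from the base axis. Payload 4 kg.
Tool frame: the origin (TCP) lies midway between the tips of the shut fingers; the grasp point (between the pads) lies 19 mm behind it; z points along the fingers, y is the line along which they close (so a half turn about z gives the same grasp; the last joint's range is limited). The gripper opens to 85 mm and grips with 20 to 120 N. Pads are 22 mm wide; open, the fingers measure 114 mm over their backs; the gripper's body (76 mm by 85 mm) begins 54 mm behind the grasp point. The pads swing forward as they close: fully open they stand 13 mm farther back than shut.
Start: joints at [1.187, 0.241, 0.005, 1.335, 0, 1.571], TCP at [187.221, 463.624, 231.306] pointing down, gripper open.
Joint ranges: [-2.72, 2.72], [-1.05, 1.87], [-1.09, 1.28], [-1.99, 2.15], [-1.42, 1.44], [-3.14, 3.14]. Speed limits (rad/s): [2.79, 2.79, 3.14, 3.14, 3.14, 3.14].

### API

Orientations are given as [roll, pitch, yaw] about the fixed x, y, z axes, in that order (R = Rz(yaw) Ry(pitch) Rx(roll)).
In Python, from plant import manip gives the robot as it stands.
- The arm moves only by the tool send_rows, never from a script. Its argument "targets" is a list that holds one entry, the list of rows, each a list of 6 numbers: the shift along the tool's x, y, z as a fraction of full scale, then the turn, a rotation vector about the tool's x, y, z as a fraction of full scale. A call has 1 to 12 rows; each row shifts and turns the commanded pose from where the row before left it, along the tool's axes as they then stand; what a row does not reach is not made up. Full scale, the value 1, is 0.15 m for a shift and 90 degrees for a turn. A row lasts 1/8 s, in which the tool goes at most 62.5 mm and 10.7 degrees, less where a joint would pass 70% of its speed; a pose out of reach is approached as far as the arm can. A call with a number of a shift or a turn outside -1 to 1 is refused whole. A call with a gripper value outside its range is refused whole. "hand" is the closure, from 0 (fully open) to 1 (shut), set as the call begins (left out, the last holds). The fingers move at their own pace and stop on an object; the grip force is fixed at half the most. Time passes only in rows, so rows that do not move let the fingers close. It gives the time, the measured TCP pose, the force, the opening and the grip force at its end, in the units of the state.
- manip.get_obs(): the state, without advancing time (a new reading comes with each control period).
- manip.get_image(name): name is "scene" or "top"; returns a dict with "image" (480x640x3 uint8, red, green, blue), "fov_y" (degrees; the focal length in pixels is half the picture's height over the tangent of half this angle, whatever the lens; pixels are square), "cx", "cy" (the principal point, pixels), "world_to_cam" (4x4, takes a point from world to camera coordinates). Camera axes: x right, y down, z forward; pixel columns grow to the right and rows downward; lengths in mm; the calibration is good to about 2 mm. A picture is of the moment at which its call begins. There is no depth.
- manip.close_job(): hands the job in; it is judged then, once.
Trained networks look in a picture, given as the dict that the camera call returned (one of the last four; its "shot" number tells which), for a name from the list of things; names that differ only in an ending like _2 or _b are one class to them, and where a whole thing is asked for, a point or a joint stands for the part that bears it (a point fixed in the world has none). Each returns a list of dicts, best first, with "conf" (0 to 1); they miss things now and then, are a little off and sometimes report something else, mostly with a low value. They report only what shows in the picture. A call takes as long as a camera call. They do not tell look-alikes from the thing itself.
- manip.find_in(picture, label): "rect" ([left, top, right, bottom] as shares, 0 to 1, of the picture: columns of its width, rows of its height, round what is visible of it).
- manip.spot_point(picture, label): "at" ([column, row] as shares, 0 to 1, of the picture: columns of its width, rows of its height: a listed point, or the origin of a listed thing).
The state is a dict: "t": time; "qpos": joint angles; "qvel": joint speeds; "tau": joint torques, N m; "ee_pos": TCP position; "tcp_rot": TCP orientation; "force": force on the tool from outside, world axes, zero at the start; "moment": the same for the moment, N m; "width": finger opening in mm; "finger_force": force on a finger pad.
Only numpy, scipy, OpenCV 4.12 (cv2) and the standard library are available. Lean on these libraries where they do the work, as an engineer would, in place of code of your own. Each camera call takes 0.05 s, during which the arm holds its last target. There are 200 camera calls.

## Working session

There is one attempt and no reset: what is moved stays moved. The work goes in short steps, Python scripts to look and compute and a tool call to move; the robot and the scene stay as the last step left them, time stands still between calls to the robot, and variables do not carry over. Pictures are saved under pics/ and viewed, at most 10 in all, crops included, and the job is handed in when it is done.

Besides the shell and the picture viewer there is one more tool, called after "Emit:" as name(argument=value, ...), one argument or row to a line, values as JSON. send_rows: Moves the arm, as the interface text tells. Its arguments: {"type":"object","properties":{"targets":{"type":"array","items":{"type":"array","items":{"type":"array","items":{"type":"number"}}}},"hand":{"type":"number"}},"required":["targets"]}

```bash
mkdir -p pics; ls
cat > h.py <<'E'
import numpy as np, cv2
from plant import manip
from scipy.spatial.transform import Rotation as R
def K(im):
    h,w=im["image"].shape[:2]; f=h/2/np.tan(np.radians(im["fov_y"])/2); return f,im["cx"],im["cy"],w,h
def ray(im,uv):
    f,cx,cy,w,h=K(im); M=np.array(im["world_to_cam"]); A=M[:3,:3]; c=-A.T@M[:3,3]
    d=A.T@np.array([(uv[0]-cx)/f,(uv[1]-cy)/f,1]); return c,d
def atz(im,uv,z):
    c,d=ray(im,uv); return c+d*(z-c[2])/d[2]
def proj(im,p):
    f,cx,cy,w,h=K(im); M=np.array(im["world_to_cam"]); q=M[:3,:3]@np.array(p,float)+M[:3,3]; return np.array([cx+f*q[0]/q[2],cy+f*q[1]/q[2]])
def tri(a,ua,b,ub):
    c1,d1=ray(a,ua);c2,d2=ray(b,ub); d1/=np.linalg.norm(d1);d2/=np.linalg.norm(d2)
    s=np.linalg.lstsq(np.c_[d1,-d2],c2-c1,rcond=None)[0]; p=c1+s[0]*d1;q=c2+s[1]*d2; return (p+q)/2,np.linalg.norm(p-q)
def pts(im,l,n=3):
    return [(np.array(r["at"])*[640,480],round(r["conf"],2)) for r in manip.spot_point(im,l)[:n]]
E
python3 - <<'E'
from h import *
np.set_printoptions(precision=1,suppress=True)
S={n:manip.get_image(n) for n in("scene","top")}
for n,i in S.items():
    cv2.imwrite(f"pics/{n}0.png",i["image"][:,:,::-1]); print(n,i["fov_y"],ray(i,(320,240)))
for l in ["dispenser","mouth","cap","cap_bar","scoop","scoop_grip","saucer","small_cap","plain_lid","grit_jar","mist_bottle","branch"]:
    print(l,*[(n,pts(i,l)) for n,i in S.items()])
o=manip.get_obs();print(o)
E
```

```text
pics
scene 47.83568933001129 (array([1234.4, -232.5,  991.8]), array([-0.7,  0.2, -0.7]))
top 51.90498703759717 (array([ 363. ,  -41.5, 1445.5]), array([ 0.1,  0. , -1. ]))
dispenser ('scene', [(array([374.7, 304.7]), 0.66)]) ('top', [(array([289.5, 229.9]), 0.76)])
mouth ('scene', []) ('top', [(array([286.6, 218.1]), 0.71)])
cap ('scene', [(array([165.4, 317.4]), 0.72), (array([349.6, 226.2]), 0.58)]) ('top', [(array([446.3, 252.1]), 0.61), (array([464.6, 256.1]), 0.24), (array([287.1, 216.1]), 0.21)])
cap_bar ('scene', [(array([163.1, 306.5]), 0.6), (array([500.5, 272.3]), 0.33)]) ('top', [(array([448.9, 255.5]), 0.59)])
scoop ('scene', [(array([381.6, 245.9]), 0.67), (array([446.9, 295.2]), 0.62), (array([165.1, 315.1]), 0.53)]) ('top', [(array([284.2, 219.9]), 0.86), (array([236.2, 228.4]), 0.63), (array([424.3, 253.5]), 0.25)])
scoop_grip ('scene', [(array([347.3, 225. ]), 0.85), (array([467.8, 305.1]), 0.83)]) ('top', [(array([307.6, 233.3]), 0.96), (array([229.2, 199.8]), 0.9), (array([282.7, 215.6]), 0.45)])
saucer ('scene', [(array([433.4, 232.1]), 0.81)]) ('top', [(array([2
[... 240 characters left out ...]
(array([394.9, 208.2]), 0.92)])
grit_jar ('scene', [(array([234.1, 270. ]), 0.84)]) ('top', [(array([391.8, 286.5]), 0.56)])
mist_bottle ('scene', [(array([505.3, 270.9]), 0.91), (array([242.4, 352.8]), 0.48)]) ('top', [(array([180.1, 234.1]), 0.56)])
branch ('scene', [(array([142.7, 321.8]), 0.76)]) ('top', [(array([468., 256.]), 0.52)])
{'t': 1.3, 'qpos': array([1.2, 0.2, 0. , 1.3, 0. , 1.6]), 'qvel': array([ 0., -0., -0., -0.,  0., -0.]), 'tau': array([ -0. , -37.2,  25.3,   0. ,   0. ,  -0. ]), 'ee_pos': array([187.2, 463.6, 231.3]), 'tcp_rot': array([-3.1, -0. ,  2.8]), 'force': array([ 0.6, -1.2, -0. ]), 'moment': array([-0.,  0.,  0.]), 'finger_force': 0.0, 'width': 85.66633843736807}
```

Run:
```python
import cv2
a=cv2.imread("pics/scene0.png")[190:390,120:530]; cv2.imwrite("pics/sc.png",cv2.resize(a,(800,390),interpolation=cv2.INTER_CUBIC))
a=cv2.imread("pics/top0.png")[160:340,150:500]; cv2.imwrite("pics/tc.png",cv2.resize(a,(800,411),interpolation=cv2.INTER_CUBIC))
```

```text
(no output)
```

View pics/sc.png

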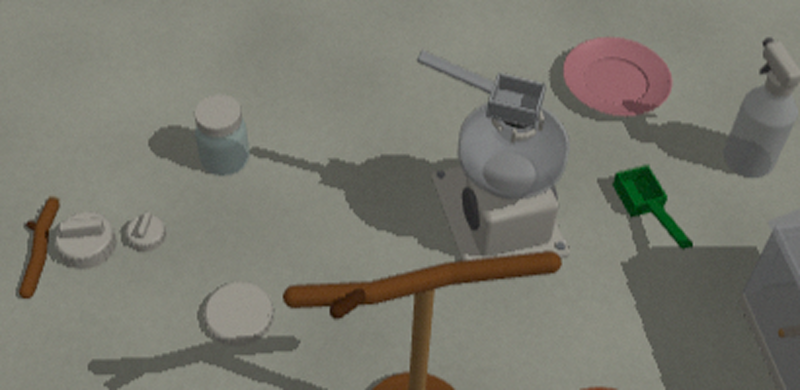

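View pics/tc.png

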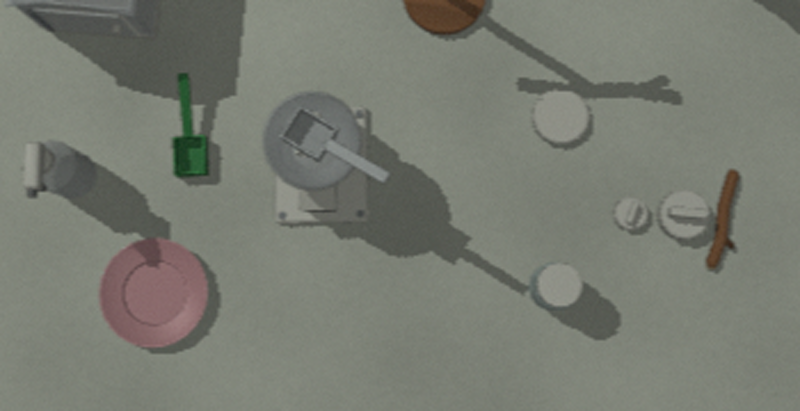

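Run:
```python
from h import *
np.set_printoptions(precision=1,suppress=True)
S={n:manip.get_image(n) for n in("scene","top")}; s,t=S["scene"],S["top"]
print("grip tri",tri(s,(347.3,225),t,(307.6,233.3)),"scoop",tri(s,(381.6,245.9),t,(284.2,219.9)))
print("grip top",atz(t,(307.6,233.3),228),"grip sc",atz(s,(347.3,225),228),"bowl rim centre px",atz(t,(285.6,219),219),"org",atz(t,(284.2,219.9),195),atz(s,(381.6,245.9),195))
print("cap",tri(s,(165.4,317.4),t,(446.3,252.1)),atz(t,(446.3,252.1),0),atz(s,(165.4,317.4),0))
print("bar",tri(s,(163.1,306.5),t,(448.9,255.5)),atz(t,(448.9,255.5),34),atz(s,(163.1,306.5),34))
print("saucer",tri(s,(433.4,232.1),t,(217.9,288)),atz(t,(217.9,288),5),atz(s,(433.4,232.1),5))
print("mouth",atz(t,(286.6,218.1),195),"disp",atz(t,(289.5,229.9),0),atz(s,(374.7,304.7),0))
# saucer by colour
for n,i in S.items():
    hsv=cv2.cvtColor(i["image"],cv2.COLOR_RGB2HSV); m=((hsv[...,0]>168)|(hsv[...,0]<3))&(hsv[...,1]>60)
    k,l,st,c=cv2.connectedComponentsWithStats(m.astype(np.uint8)); j=1+np.argmax(st[1:,4]); u=st[j]; print(n,u,c[j])
    e=cv2.fitEllipse(max(cv2.findContours((l==j).astype(np.uint8),0,1)[0],key=len)); print(e, atz(i,e[0],18))
# bar line ends in top picture crop -> (668,211)-(708,212)
f=lambda a,b:(a/2.2857+150,b/2.2857+160)
print("bar ends",atz(t,f(668,211),44),atz(t,f(708,212),44),"small",atz(t,f(632,214),27),"lid",atz(t,f(561,118),14),"jar",atz(t,f(557,285),85),"hopper",atz(t,f(313,140),110),"branch",atz(t,f(733,174),8),atz(t,f(713,264),8))
b=t["image"][235:275,405:485,::-1]; a=s["image"][290:345,130:215,::-1]
v=np.zeros((600,800,3),np.uint8); v[:300,:600]=cv2.resize(b,(600,300),interpolation=2); v[300:,:464]=cv2.resize(a,(464,300),interpolation=2)
g=t["image"][195:255,255:330,::-1]; v[300:,465:800]=cv2.resize(g,(335,300)[:2],interpolation=2)
cv2.imwrite("pics/cap.png",v)
```

```text
grip tri (array([533. ,  10.7, 223. ]), np.float64(5.711595115380437)) scoop (array([572.4,  72.8, 188.8]), np.float64(6.353034556195896))
grip top [533.1  13.2 228. ] grip sc [537.1   6.3 228. ] bowl rim centre px [570.6  69.6 219. ] org [572.3  75.3 195. ] [577.   67.3 195. ]
cap (array([ 510.4, -384.3,   -0.1]), np.float64(2.113953726101495)) [ 510.5 -383.2    0. ] [ 510.2 -385.4    0. ]
bar (array([ 498.2, -384.8,   24.2]), np.float64(0.3296641273521024)) [ 497.3 -382.3   34. ] [ 505.6 -383.5   34. ]
saucer (array([401.8, 283.7,   0.9]), np.float64(2.7385694379485974)) [402.1 284.1   5. ] [405.  280.2   5. ]
mouth [577.1  69.2 195. ] disp [574.9  77.3   0. ] [580.8  70.8   0. ]
scene [ 409  209   55   41 1714] [435.9 228.8]
((435.8988037109375, 228.7677764892578), (37.84769058227539, 55.41032791137695), 101.85040283203125) [406.7 283.8  18. ]
top [195 282  19  29 130] [202.2 297.5]
((202.87355041503906, 296.283935546875), (11.540874481201172, 28.083080291748047), 155.9232940673828) [377.7 324.1  18. ]
bar ends [ 505.4 -361.4   44. ] [ 504.3 -410.7   44. ] small [ 503.1 -320.2   27. ] lid [ 628.  -234.8   14. ] jar [ 411.6 -217.5   85. ] hopper [582.8  75.7 110. ] branch [ 556.8 -453.4    8. ] [ 441.9 -424.4    8. ]
```

View pics/cap.png

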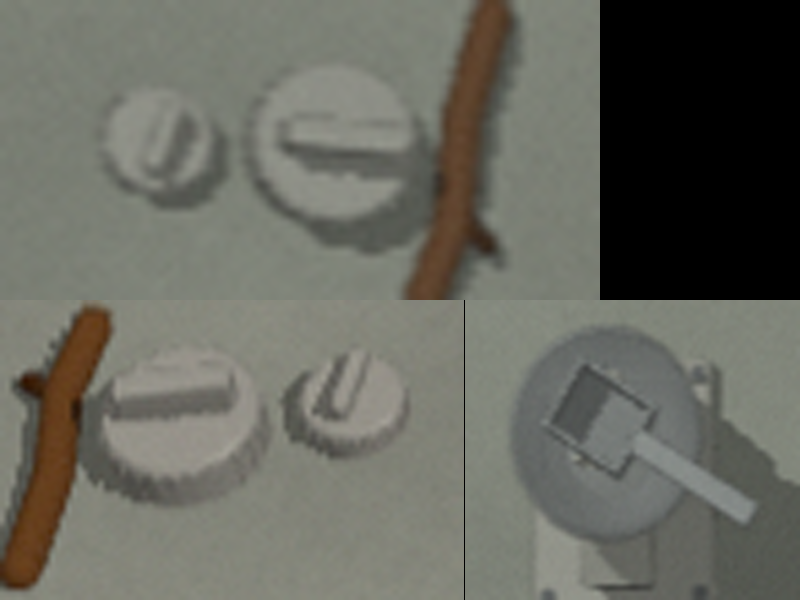

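```bash
cat > plan.py <<'E'
import sys; from h import *
# plan.py x y z yawdeg [x y z yawdeg ...] : rows from the measured pose, each leg within limits
a=np.array(sys.argv[1:],float).reshape(-1,4); o=manip.get_obs()
p=np.array(o["ee_pos"]); Rm=R.from_euler("xyz",o["tcp_rot"]); print("t",o["t"],p.round(1),np.degrees(o["tcp_rot"]).round(1))
for g in a:
    G=R.from_euler("xyz",[180,0,g[3]],degrees=True); d=g[:3]-p; rv=(Rm.inv()*G).as_rotvec()
    n=max(1,int(np.ceil(max(np.linalg.norm(d)/58,np.degrees(np.linalg.norm(rv))/10.3)-1e-6))); rows=[]
    for k in range(n):
        rows.append(np.r_[Rm.inv().apply(d/n)/150,rv/n/(np.pi/2)].round(3).tolist()); Rm=Rm*R.from_rotvec(rv/n)
    p=g[:3]; print(n); [print(r,end=",") for r in rows]; print()
E
python3 plan.py 534.5 10 280 57 534.5 10 216 57
```

```text
t 1.4 [187.2 463.6 231.3] [-180.   -0.  158.]
10
[-0.328, -0.194, -0.032, -0.0, -0.0, 0.112],[-0.357, -0.133, -0.032, -0.0, -0.0, 0.112],[-0.375, -0.069, -0.032, -0.0, -0.0, 0.112],[-0.381, -0.002, -0.032, -0.0, -0.0, 0.112],[-0.375, 0.065, -0.032, -0.0, -0.0, 0.112],[-0.358, 0.13, -0.032, -0.0, -0.0, 0.112],[-0.33, 0.191, -0.032, -0.0, -0.0, 0.112],[-0.291, 0.245, -0.032, -0.0, -0.0, 0.112],[-0.244, 0.293, -0.032, -0.0, -0.0, 0.112],[-0.188, 0.331, -0.032, -0.0, -0.0, 0.112],
2
[0.0, -0.0, 0.213, 0.0, 0.0, 0.0],[0.0, -0.0, 0.213, 0.0, 0.0, 0.0],
```

Emit:
send_rows(
  targets=[
    [[-0.328,-0.194,-0.032,0,0,0.112],[-0.357,-0.133,-0.032,0,0,0.112],[-0.375,-0.069,-0.032,0,0,0.112],[-0.381,-0.002,-0.032,0,0,0.112],[-0.375,0.065,-0.032,0,0,0.112],[-0.358,0.13,-0.032,0,0,0.112],[-0.33,0.191,-0.032,0,0,0.112],[-0.291,0.245,-0.032,0,0,0.112],[-0.244,0.293,-0.032,0,0,0.112],[-0.188,0.331,-0.032,0,0,0.112],[0,0,0,0,0,0]],
  ],
  hand=0.4,
)

```text
t: 2.78
ee_pos: [537.2, 7.3, 278.7]
tcp_rot: [3.141, 0.0, 0.993]
force: [-0.6, 0.8, -0.2]
width: 51.2
finger_force: 0.0
```

```bash
python3 plan.py 534.5 10 216 57
python3 - <<'E'
from h import *
s=manip.get_image("scene");t=manip.get_image("top")
for i,n in((s,"s"),(t,"t")):
    print(n,pts(i,"scoop_grip"),pts(i,"scoop"),"proj tcp",proj(i,manip.get_obs()["ee_pos"]))
x=s["image"][170:290,300:440,::-1];y=t["image"][180:270,250:350,::-1]
v=np.hstack([cv2.resize(x,(466,400),interpolation=2),cv2.resize(y,(334,400),interpolation=2)]); cv2.imwrite("pics/g1.png",v)
E
```

```text
t 2.775 [537.2   7.3 278.7] [180.    0.   56.9]
2
[0.003, -0.013, 0.209, 0.0, 0.0, -0.001],[0.003, -0.013, 0.209, 0.0, 0.0, -0.001],
s [(array([352.896, 223.776]), 0.63), (array([466.816, 304.08 ]), 0.61)] [(array([382.528, 244.896]), 0.78), (array([447.808, 292.992]), 0.57)] proj tcp [350.97494646 204.90753533]
t [(array([230.08, 202.8 ]), 0.93)] [(array([236.416, 229.824]), 0.92), (array([465.728, 259.392]), 0.38)] proj tcp [307.31191633 229.67542273]
```

View pics/g1.png

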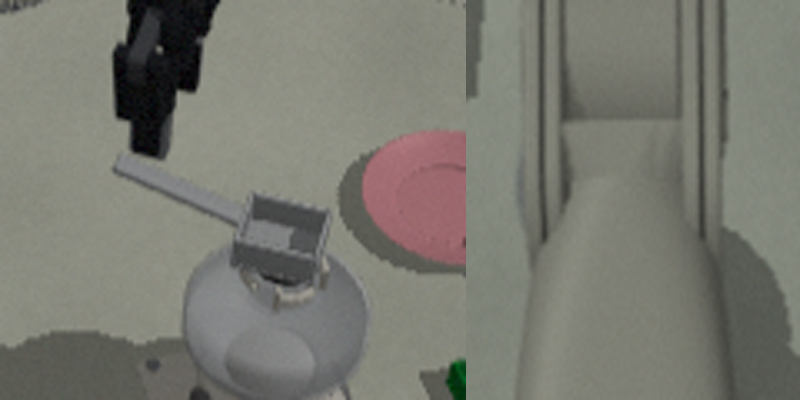

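Emit:
send_rows(
  targets=[
    [[0,-0.006,0.209,0,0,0],[0,-0.006,0.209,0,0,0],[0,0,0,0,0,0]],
  ],
)

```text
t: 3.45
ee_pos: [531.4, 12.5, 214.6]
tcp_rot: [-3.137, 0.003, 1.001]
force: [-0.4, -0.4, 0.5]
width: 51.4
finger_force: 0.0
```

Emit:
send_rows(
  targets=[
    [[0,0,0,0,0,0],[0,0,0,0,0,0],[0,0,0,0,0,0],[0,0,0,0,0,0]],
  ],
  hand=1,
)

```text
t: 3.95
ee_pos: [534.5, 11.5, 217.5]
tcp_rot: [3.14, -0.001, 0.998]
force: [1.0, -0.2, 0.1]
width: 12.4
finger_force: 58.5
```

```bash
python3 plan.py 536 8.5 216 57
python3 - <<'E'
from h import *
s=manip.get_image("scene");o=manip.get_obs();print(o["width"],o["finger_force"],o["force"])
print(pts(s,"scoop_grip"),pts(s,"scoop"),"proj tcp",proj(s,o["ee_pos"]))
cv2.imwrite("pics/g2.png",cv2.resize(s["image"][170:290,300:440,::-1],(560,480),interpolation=2))
E
```

```text
t 3.95 [534.5  11.5 217.5] [ 1.799e+02 -1.000e-01  5.720e+01]
1
[-0.012, 0.02, 0.01, 0.001, -0.001, 0.002],
12.27712390688918 58.49204063415527 [0.22177415 0.46191306 1.69907811]
[(array([352.128, 223.104]), 0.81), (array([468.992, 305.712]), 0.65)] [(array([444.992, 293.616]), 0.69), (array([380.48 , 245.376]), 0.57)] proj tcp [349.18443203 227.38694487]
```

View pics/g2.png

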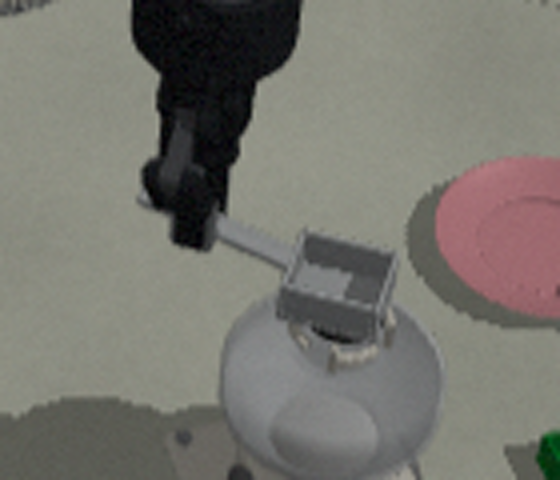

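Emit:
send_rows(
  targets=[
    [[0,0,-0.1,0,0,0],[0,0,-0.2,0,0,0],[0,0,-0.2,0,0,0],[0,0,0,0,0,0]],
  ],
)

```text
t: 4.6
ee_pos: [535.1, 11.3, 294.8]
tcp_rot: [3.137, -0.003, 0.998]
force: [0.2, 0.4, -1.6]
width: 12.3
finger_force: 58.5
```

```bash
python3 plan.py 364.5 223 150 57 364.5 223 50 57
python3 - <<'E'
from h import *
np.set_printoptions(precision=1,suppress=True)
s=manip.get_image("scene");t=manip.get_image("top");o=manip.get_obs();print(o["width"],o["finger_force"],o["force"])
print(pts(s,"scoop_grip"),pts(s,"scoop"),"proj tcp",proj(s,o["ee_pos"]))
print(pts(s,"mouth"),pts(t,"mouth"),[atz(i,pts(i,"mouth")[0][0],195) for i in(s,t) if pts(i,"mouth")])
cv2.imwrite("pics/g3.png",cv2.resize(np.vstack([s["image"][150:290,290:450,::-1],t["image"][180:270,230:390,::-1]]),(480,690),interpolation=2)[:,:][:600])
E
```

```text
t 4.6 [535.1  11.3 294.8] [179.7  -0.2  57.2]
6
[0.095, -0.287, 0.16, 0.001, -0.0, 0.0],[0.094, -0.287, 0.16, 0.001, -0.0, 0.0],[0.094, -0.287, 0.16, 0.001, -0.0, 0.0],[0.094, -0.287, 0.16, 0.001, -0.0, 0.0],[0.094, -0.287, 0.161, 0.001, -0.0, 0.0],[0.094, -0.287, 0.161, 0.001, -0.0, 0.0],
2
[0.0, -0.0, 0.333, 0.0, 0.0, 0.0],[0.0, -0.0, 0.333, 0.0, 0.0, 0.0],
12.04161982117342 58.52488696575165 [-0.6  0.2 -0.3]
[(array([468.8, 304.7]), 0.75), (array([351.7, 195.3]), 0.64)] [(array([389. , 216.3]), 0.83), (array([446. , 293.1]), 0.71)] proj tcp [351.3 199.8]
[(array([383.3, 248.3]), 0.7)] [] [array([583.8,  68.6, 195. ])]
```

View pics/g3.png

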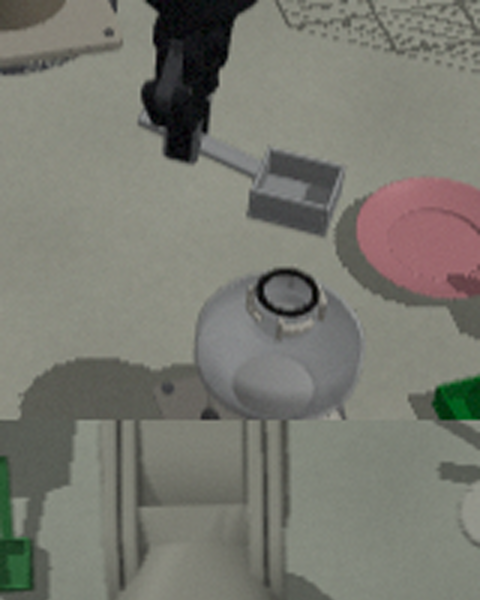

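Emit:
send_rows(
  targets=[
    [[0.095,-0.287,0.05,0,0,0],[0.095,-0.287,0.15,0,0,0],[0.094,-0.287,0.2,0,0,0],[0.094,-0.287,0.2,0,0,0],[0.094,-0.287,0.2,0,0,0],[0.094,-0.287,0.16,0,0,0],[0,0,0.3,0,0,0],[0,0,0.2,0,0,0],[0,0,0,0,0,0],[0,0,0,0,0,0]],
  ],
)

```text
t: 6.3
ee_pos: [363.4, 223.1, 73.6]
tcp_rot: [3.141, -0.001, 0.998]
force: [0.2, -0.0, -0.4]
width: 12.3
finger_force: 58.6
```

```bash
python3 plan.py 364.5 223 30 57
python3 - <<'E'
from h import *
np.set_printoptions(precision=1,suppress=True)
s=manip.get_image("scene");t=manip.get_image("top");o=manip.get_obs();print(o["width"],o["finger_force"],o["force"])
p=np.array(o["ee_pos"]); print(proj(s,p+[39,60,-21.5]),pts(s,"scoop_grip"),pts(s,"scoop"),pts(s,"saucer"),pts(t,"mouth"),pts(t,"scoop"),proj(t,p+[39,60,-21.5]))
for i in(s,t):
  for q in pts(i,"mouth")[:1]: print("mouth",q,atz(i,q[0],195))
cv2.imwrite("pics/g4.png",np.hstack([cv2.resize(s["image"][150:290,350:510,::-1],(480,420),interpolation=2),cv2.resize(t["image"][200:340,170:270,::-1],(300,420),interpolation=2)]))
E
```

```text
t 6.3 [363.4 223.1  73.6] [ 1.80e+02 -1.00e-01  5.72e+01]
1
[0.003, 0.006, 0.29, 0.0, -0.001, 0.002],
11.83574488932618 58.641908168792725 [0.4 0.3 0.4]
[437.7 218. ] [(array([467.2, 307.3]), 0.96), (array([413.1, 201.5]), 0.6)] [(array([445. , 294.2]), 0.74), (array([433.8, 221. ]), 0.56)] [(array([431.1, 232.4]), 0.97), (array([411.3, 203.8]), 0.42)] [(array([284.1, 216.9]), 0.95)] [(array([235.1, 230.7]), 0.63), (array([212.1, 288.1]), 0.44)] [214.4 287.2]
mouth (array([383.3, 247.3]), 0.92) [581.3  69.4 195. ]
mouth (array([284.1, 216.9]), 0.95) [580.1  75.7 195. ]
```

View pics/g4.png

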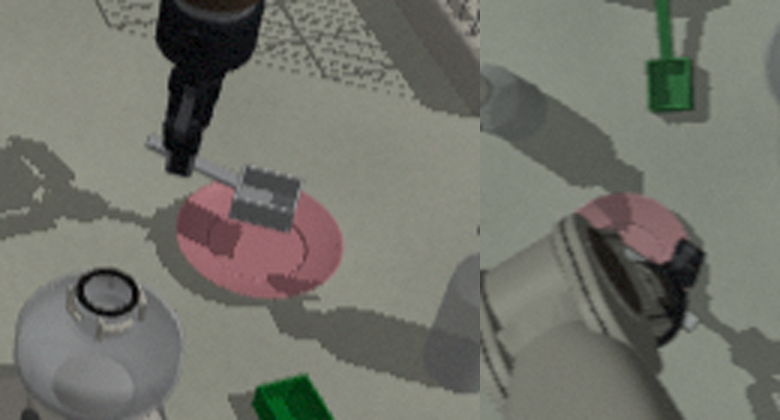

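Emit:
send_rows(
  targets=[
    [[0.003,0.006,0.15,0,0,0],[0,0,0.12,0,0,0],[0,0,0,0,0,0],[0,0,0,0,0,0]],
  ],
)

```text
t: 7.25
ee_pos: [364.0, 222.8, 32.6]
tcp_rot: [3.141, -0.0, 0.999]
force: [-0.6, 1.0, -0.7]
width: 12.4
finger_force: 58.7
```

Emit:
send_rows(
  targets=[
    [[0,0,0.014,0,0,0],[0,0,0.013,0,0,0],[0,0,0,0,0,0],[0,0,0,0,0,0]],
  ],
)

```text
t: 7.75
ee_pos: [364.0, 222.7, 28.4]
tcp_rot: [3.141, -0.001, 0.998]
force: [-0.9, -0.4, 3.7]
width: 12.2
finger_force: 59.0
```

Emit:
send_rows(
  targets=[
    [[0,0,0.009,0,0,0],[0,0,0,0,0,0]],
  ],
)

```text
t: 8.0
ee_pos: [363.6, 222.2, 27.3]
tcp_rot: [3.141, 0.0, 0.998]
force: [-2.0, -3.6, 8.8]
width: 11.8
finger_force: 59.5
```

Emit:
send_rows(
  targets=[
    [[0,0,0,0,0,0],[0,0,0,0,0,0],[0,0,0,0,0,0]],
  ],
  hand=0.6,
)

```text
t: 8.38
ee_pos: [363.5, 222.6, 26.5]
tcp_rot: [-3.141, 0.0, 0.999]
force: [-0.2, 0.2, -0.3]
width: 34.1
finger_force: 0.0
```

Emit:
send_rows(
  targets=[
    [[0,0,-0.1,0,0,0],[0,0,-0.3,0,0,0],[0,0,-0.4,0,0,0],[0,0,-0.3,0,0,0],[0,0,0,0,0,0]],
  ],
)

```text
t: 9.0
ee_pos: [366.0, 224.1, 195.4]
tcp_rot: [3.138, -0.008, 0.999]
force: [0.6, 0.1, -0.3]
width: 33.9
finger_force: 0.0
```

```bash
python3 plan.py 508 -384 200 89
python3 - <<'E'
from h import *
np.set_printoptions(precision=1,suppress=True)
s=manip.get_image("scene");t=manip.get_image("top");o=manip.get_obs();print(o["width"],o["finger_force"],o["force"])
for i in(s,t):
  print(pts(i,"scoop"),pts(i,"saucer"))
  for q in pts(i,"mouth")[:1]: print("mouth",q,atz(i,q[0],195))
cv2.imwrite("pics/g5.png",np.hstack([cv2.resize(s["image"][170:270,380:490,::-1],(440,400),interpolation=2),cv2.resize(t["image"][240:340,170:270,::-1],(360,400),interpolation=2)]))
# mouth ring, dark pixels
for i in(s,t):
  b=proj(i,[580,73,195]).astype(int); g=i["image"][b[1]-25:b[1]+25,b[0]-25:b[0]+25].max(2)<45
  ys,xs=np.nonzero(g); print(len(xs)); 
  if len(xs)>10:
    h=cv2.convexHull(np.c_[xs,ys].astype(np.float32)); e=cv2.fitEllipse(h); print(e,atz(i,np.array(e[0])+b-25,195))
E
```

```text
t 9.0 [366.  224.1 195.4] [179.8  -0.4  57.2]
11
[-0.263, 0.272, -0.004, 0.0, -0.0, -0.032],[-0.277, 0.258, -0.004, 0.0, -0.0, -0.032],[-0.289, 0.244, -0.004, 0.0, -0.0, -0.032],[-0.301, 0.229, -0.004, 0.0, -0.0, -0.032],[-0.312, 0.214, -0.004, 0.0, -0.0, -0.032],[-0.323, 0.198, -0.004, 0.0, -0.0, -0.032],[-0.332, 0.181, -0.003, 0.0, -0.0, -0.032],[-0.341, 0.164, -0.003, 0.0, -0.0, -0.032],[-0.349, 0.147, -0.003, 0.0, -0.0, -0.032],[-0.356, 0.129, -0.003, 0.0, -0.0, -0.032],[-0.362, 0.111, -0.003, 0.0, -0.0, -0.032],
34.010874531247985 0.0 [ 0.5 -0.9  0. ]
[(array([433.7, 231.6]), 0.87), (array([446.5, 293.1]), 0.68), (array([503.4, 270.3]), 0.42)] [(array([432.8, 231.2]), 0.6)]
mouth (array([382.7, 248.3]), 0.79) [583.5  67.5 195. ]
[(array([217.3, 286.8]), 0.71), (array([236.6, 230.6]), 0.62)] [(array([218.6, 286.2]), 0.73), (array([447.5, 255.9]), 0.16)]
mouth (array([285.8, 215.1]), 0.88) [584.9  71.3 195. ]
84
((26.324731826782227, 26.08922576904297), (14.849485397338867, 20.126928329467773), 98.82044982910156) [581.7  73.5 195. ]
33
((24.39595603942871, 26.73700714111328), (14.027359008789062, 14.674610137939453), 10.313697814941406) [578.   74.9 195. ]
```

View pics/g5.png

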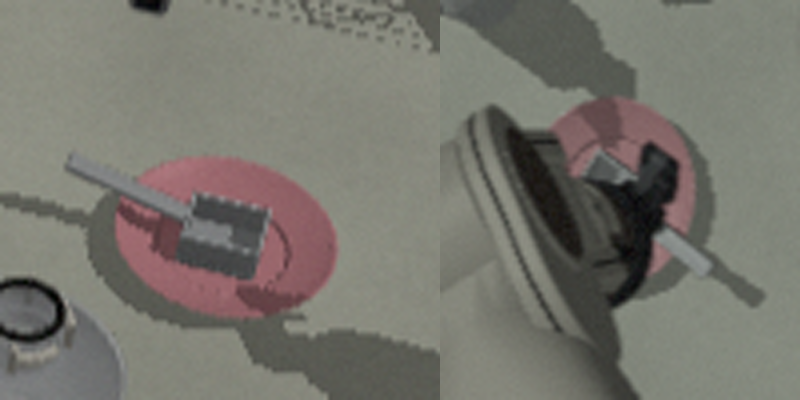

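Run:
```python
from h import *
np.set_printoptions(precision=1,suppress=True)
S={n:manip.get_image(n) for n in("scene","top")}
for n,i in S.items():
    im=i["image"].astype(np.float32)
    for _ in range(3): im=im+manip.get_image(n)["image"] if _==0 else im
    im/=2
    b=proj(i,[510,-384,24]).astype(int); r=15 if n=="top" else 26
    g=im[b[1]-r:b[1]+r,b[0]-r:b[0]+r].mean(2); big=cv2.resize(g,None,fx=4,fy=4,interpolation=2)
    sat=im[b[1]-r:b[1]+r,b[0]-r:b[0]+r]
    th=cv2.threshold(cv2.normalize(big,None,0,255,cv2.NORM_MINMAX).astype(np.uint8),0,255,cv2.THRESH_OTSU)
    k,l,st,c=cv2.connectedComponentsWithStats(th[1]); j=1+np.argmax(st[1:,4])
    cn=max(cv2.findContours((l==j).astype(np.uint8),0,1)[0],key=len); h=cv2.convexHull(cn); e=cv2.fitEllipse(h)
    uv=(np.array(e[0])+.5)/4-.5+b-r; print(n,th[0],st[j],e,uv,atz(i,uv,24),atz(i,uv,12), "px exp dia",np.linalg.norm(proj(i,[510,-353,24])-proj(i,[510,-415,24]))*4)
    for l in("cap","cap_bar"): print(l,[(q,c,atz(i,q,0 if l=="cap" else 34)) for q,c in pts(i,l,2)])
    print("bar uv",atz(i,(451.1,252.9),44),atz(i,(449.3,254.1),24)) if n=="top" else 0
    # seal ring: darkness-weighted centre
    for z in (194,):
        b=proj(i,[580,73,z]).astype(int); g=im[b[1]-16:b[1]+17,b[0]-20:b[0]+21].mean(2); w=np.clip(75-g,0,None)
        yy,xx=np.mgrid[:g.shape[0],:g.shape[1]]; P=np.c_[xx[w>15],yy[w>15]]+b-[20,16]
        hh=cv2.convexHull(P.astype(np.float32)); e=cv2.fitEllipse(hh); print("ring",e,len(P),atz(i,e[0],z), "box",P.min(0),P.max(0))
```

```text
scene 154.0 [    0     0   208   208 33615] ((105.20414733886719, 70.55158233642578), (210.46449279785156, 773.9432983398438), 178.50579833984375) [162.9 301.3] [ 483.8 -384.7   24. ] [ 474.5 -386.6   12. ] px exp dia 119.60607524585213
cap [(array([166.1, 317.8]), 0.89, array([ 511.6, -384. ,    0. ]))]
cap_bar [(array([163.8, 305.9]), 0.77, array([ 504.4, -382. ,   34. ]))]
ring ((385.3643493652344, 247.23797607421875), (15.157773971557617, 21.00880241394043), 99.99087524414062) 109 [581.2  73.9 194. ] box [375 240] [395 255]
top 134.0 [    0     0   120   120 11229] ((47.47054672241211, 50.29694366455078), (137.05113220214844, 174.13043212890625), 60.70830154418945) [444.5 248.2] [ 519.3 -372.7   24. ] [ 520.6 -375.5   12. ] px exp dia 86.71775521033375
cap [(array([448. , 253.6]), 0.85, array([ 506.2, -388.1,    0. ]))]
cap_bar [(array([444.9, 256.9]), 0.86, array([ 493.3, -370.9,   34. ]))]
bar uv [ 503.8 -386.3   44. ] [ 502.3 -386.    24. ]
ring ((284.3860778808594, 217.74496459960938), (14.923192024230957, 15.328760147094727), 12.566910743713379) 63 [578.1  75.  194. ] box [277 211] [291 225]
```

Emit:
send_rows(
  targets=[
    [[-0.263,0.272,-0.004,0,0,-0.032],[-0.277,0.258,-0.004,0,0,-0.032],[-0.289,0.244,-0.004,0,0,-0.032],[-0.301,0.229,-0.004,0,0,-0.032],[-0.312,0.214,-0.004,0,0,-0.032],[-0.323,0.198,-0.004,0,0,-0.032],[-0.332,0.181,-0.003,0,0,-0.032],[-0.341,0.164,-0.003,0,0,-0.032],[-0.349,0.147,-0.003,0,0,-0.032],[-0.356,0.129,-0.003,0,0,-0.032],[-0.362,0.111,-0.003,0,0,-0.032],[0,0,0,0,0,0]],
  ],
  hand=0.4,
)

```text
t: 11.3
ee_pos: [505.0, -389.4, 195.4]
tcp_rot: [-3.14, -0.0, 1.547]
force: [0.3, 1.3, -0.7]
width: 51.2
finger_force: 0.0
```

```bash
python3 plan.py 505 -385 80 89 505 -385 27 89
```

```text
t 11.3 [ 505.  -389.4  195.4] [-179.9   -0.    88.6]
2
[0.015, 0.0, 0.385, -0.0, -0.0, -0.002],[0.015, 0.0, 0.385, -0.0, -0.0, -0.002],
1
[0.0, -0.0, 0.353, 0.0, 0.0, 0.0],
```

Emit:
send_rows(
  targets=[
    [[0.01,0,0.38,0,0,0],[0.01,0,0.38,0,0,0],[0,0,0.24,0,0,0],[0,0,0,0,0,0],[0,0,0,0,0,0]],
  ],
)

```text
t: 11.92
ee_pos: [506.3, -382.8, 49.5]
tcp_rot: [3.139, 0.001, 1.552]
force: [0.7, -0.0, -0.4]
width: 51.6
finger_force: 0.0
```

```bash
python3 plan.py 505 -385 27 89
python3 - <<'E'
from h import *
s=manip.get_image("scene");t=manip.get_image("top")
cv2.imwrite("pics/c1.png",np.hstack([cv2.resize(s["image"][270:340,120:220,::-1],(500,350),interpolation=2),cv2.resize(t["image"][230:280,420:480,::-1],(300,250),interpolation=2).copy() if 0 else cv2.resize(t["image"][220:290,420:480,::-1],(300,350),interpolation=2)]))
E
```

```text
t 11.925 [ 506.3 -382.8   49.5] [1.799e+02 1.000e-01 8.890e+01]
1
[-0.014, -0.009, 0.15, 0.001, 0.001, -0.001],
```

View pics/c1.png

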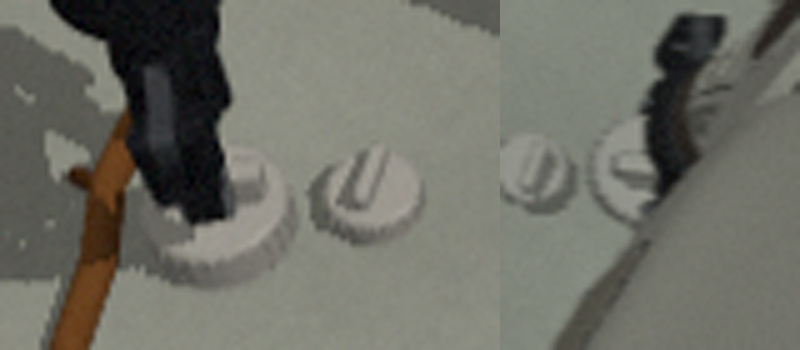

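Emit:
send_rows(
  targets=[
    [[-0.01,0,0.1,0,0,0],[0,0,0.05,0,0,0],[0,0,0,0,0,0],[0,0,0,0,0,0]],
  ],
)

```text
t: 12.52
ee_pos: [505.2, -384.1, 24.9]
tcp_rot: [-3.141, -0.0, 1.551]
force: [0.7, 0.4, 0.1]
width: 51.5
finger_force: 0.0
```

Emit:
send_rows(
  targets=[
    [[0,0,0,0,0,0],[0,0,0,0,0,0],[0,0,0,0,0,0],[0,0,0,0,0,0]],
  ],
  hand=1,
)

```text
t: 13.02
ee_pos: [505.6, -384.3, 25.5]
tcp_rot: [3.141, 0.001, 1.551]
force: [0.3, 0.1, 3.6]
width: 10.3
finger_force: 61.8
```

```bash
python3 plan.py 505 -384 260 89 580 74 260 89
```

```text
t 13.025 [ 505.6 -384.3   25.5] [180.    0.   88.9]
5
[0.0, -0.001, -0.313, 0.0, 0.0, -0.0],[0.0, -0.001, -0.313, 0.0, 0.0, -0.0],[0.0, -0.001, -0.313, 0.0, 0.0, -0.0],[0.0, -0.001, -0.313, 0.0, 0.0, -0.0],[0.0, -0.001, -0.313, 0.0, 0.0, -0.0],
9
[0.34, 0.05, 0.0, 0.0, -0.0, -0.0],[0.34, 0.05, 0.0, 0.0, -0.0, -0.0],[0.34, 0.05, 0.0, 0.0, -0.0, -0.0],[0.34, 0.05, 0.0, 0.0, -0.0, -0.0],[0.34, 0.05, 0.0, 0.0, -0.0, -0.0],[0.34, 0.05, 0.0, 0.0, -0.0, -0.0],[0.34, 0.05, 0.0, 0.0, -0.0, -0.0],[0.34, 0.05, 0.0, 0.0, -0.0, -0.0],[0.34, 0.05, 0.0, 0.0, -0.0, -0.0],
```

Emit:
send_rows(
  targets=[
    [[0,0,-0.25,0,0,0],[0,0,-0.35,0,0,0],[0,0,-0.35,0,0,0],[0,0,-0.35,0,0,0],[0,0,-0.26,0,0,0],[0,0,0,0,0,0]],
  ],
)

```text
t: 13.78
ee_pos: [506.7, -385.2, 263.5]
tcp_rot: [3.135, 0.005, 1.551]
force: [-0.8, -0.0, -1.3]
width: 10.5
finger_force: 61.5
```

Emit:
send_rows(
  targets=[
    [[0.3,0.05,0,0,0,0],[0.34,0.05,0,0,0,0],[0.34,0.05,0,0,0,0],[0.34,0.05,0,0,0,0],[0.34,0.05,0,0,0,0],[0.34,0.05,0,0,0,0],[0.34,0.05,0,0,0,0],[0.3,0.05,0,0,0,0],[0,0,0,0,0,0],[0,0,0,0,0,0],[0,0,0,0,0,0]],
  ],
)

```text
t: 15.15
ee_pos: [572.5, 9.5, 258.4]
tcp_rot: [-3.14, 0.0, 1.55]
force: [0.4, 0.0, -1.7]
width: 10.4
finger_force: 61.4
```

Run:
```python
from h import *
np.set_printoptions(precision=1,suppress=True)
o=manip.get_obs(); p=np.array(o["ee_pos"]); print(p,np.degrees(o["tcp_rot"]),o["width"],o["finger_force"])
for k in range(3):
  for n in("scene","top"):
    i=manip.get_image(n)
    for l,z in(("cap",p[2]-25.5),("cap_bar",p[2]+8.5),("mouth",195)):
        print(n,l,[(q,c,atz(i,q,z)[:2]) for q,c in pts(i,l,2)])
    if k==0: cv2.imwrite(f"pics/c2{n}.png",i["image"][:,:,::-1]); print("tcp-z proj",proj(i,p-[0,0,25.5]))
  p=np.array(manip.get_obs()["ee_pos"]);print(p)
s=cv2.imread("pics/c2scene.png")[180:280,320:430]; cv2.imwrite("pics/c2.png",cv2.resize(s,(660,600),interpolation=cv2.INTER_LINEAR))
```

```text
[572.5   9.5 258.4] [-179.9    0.    88.8] 10.356122973232944 61.4175546169281
scene cap [(array([349.1, 238.1]), 0.91, array([575.5,  -1.2])), (array([354.8, 226.2]), 0.33, array([547.9,  18.1]))]
scene cap_bar [(array([355.5, 221.8]), 0.57, array([568. ,  11.4])), (array([352.2, 236.5]), 0.57, array([602.5,  -5. ]))]
scene mouth [(array([388.2, 245.1]), 0.94, array([577.9,  80.8]))]
tcp-z proj [354.1 236. ]
top cap []
top cap_bar []
top mouth [(array([219.3, 282.3]), 0.41, array([411.4, 238. ]))]
tcp-z proj [309.1 217.4]
[572.9  10.3 259.2]
scene cap [(array([351.5, 238.3]), 0.77, array([577.8,   2.8]))]
scene cap_bar [(array([355.7, 223.7]), 0.69, array([573.5,  10.1]))]
scene mouth [(array([383.1, 246.5]), 0.69, array([579.1,  69.7]))]
top cap []
top cap_bar []
top mouth []
[572.9  10.7 259.1]
scene cap [(array([350.3, 239.5]), 0.79, array([580.1,  -0.2])), (array([386.3, 245.6]), 0.71, array([610.1,  61.7]))]
scene cap_bar [(array([357. , 221.6]), 0.73, array([568.7,  14. ])), (array([432.9, 232.5]), 0.5, array([626.5, 142.5]))]
scene mouth [(array([385.4, 248.1]), 0.95, array([584.2,  72.8])), (array([503.4, 268.4]), 0.5, array([683.9, 277.1]))]
top cap []
top cap_bar []
top mouth [(array([214.3, 288.7]), 0.37, array([395.1, 250.4])), (array([424.5, 256.2]), 0.24, array([ 480., -282.]))]
[572.9  10.7 259.1]
```

View pics/c2.png

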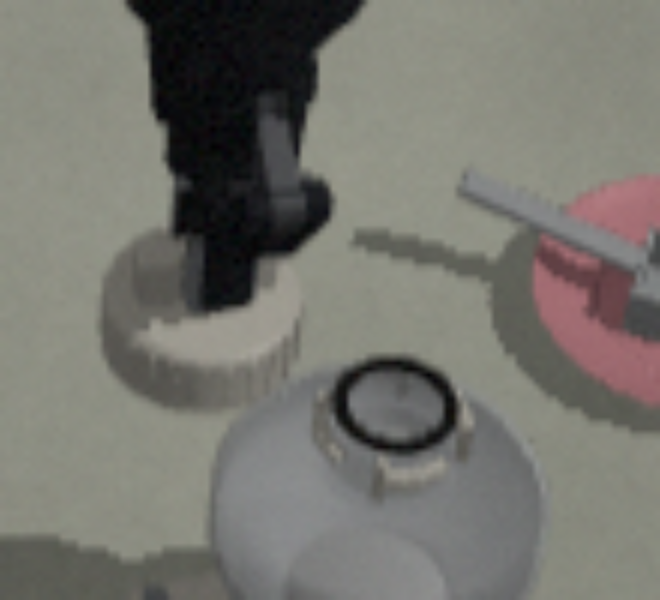

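```bash
cat > fit.py <<'E'
from h import *
np.set_printoptions(precision=1,suppress=True)
i=manip.get_image("scene"); o=manip.get_obs(); p=np.array(o["ee_pos"])
from scipy.optimize import least_squares
a=np.linspace(0,2*np.pi,181); u=np.c_[np.cos(a),np.sin(a),0*a]
def sil(c,dz):
    q=np.array([proj(i,np.array([c[0],c[1],c[2]])+v*31+[0,0,h]) for h in(0,24) for v in u]); return np.array([q[:,0].min(),q[:,0].max(),q[:,1].max()])
f=lambda a,o:(a+.5)/6-.5+o
obs=np.array([f(100,320),f(302,320),f(410,180)])
r=least_squares(lambda x:sil([x[0],x[1],233.3],0)-obs,[573,10]); print("cap c",r.x,r.fun)
def ring(c):
    q=np.array([proj(i,np.array([c[0],c[1],195])+v*21) for v in u]); return np.r_[q.min(0),q.max(0)]
ob=np.array([f(332,320),f(355,180),f(460,320),f(455,180)])
r2=least_squares(lambda x:ring(x)-ob,[580,73]); print("ring",r2.x,r2.fun,"tcp",p, "need tcp", p[:2]+r2.x-r.x)
E
python3 fit.py
```

```text
cap c [571.5   6.7] [ 0.1 -0.1  0. ]
ring [581.5  74.1] [-0.   0.4  0.  -0.3] tcp [572.9  10.7 259. ] need tcp [582.9  78. ]
```

```bash
python3 plan.py 582 78 258 89 582 78 228 89
```

```text
t 16.4 [572.9  10.7 259. ] [-180.    -0.    88.9]
2
[0.225, 0.026, 0.003, -0.0, -0.0, -0.001],[0.225, 0.026, 0.003, -0.0, -0.0, -0.001],
1
[-0.0, -0.0, 0.2, 0.0, -0.0, -0.0],
```

Emit:
send_rows(
  targets=[
    [[0.225,0.026,0,0,0,0],[0.225,0.026,0,0,0,0],[0,0,0.1,0,0,0],[0,0,0.1,0,0,0],[0,0,0,0,0,0],[0,0,0,0,0,0],[0,0,0,0,0,0]],
  ],
)

```text
t: 17.27
ee_pos: [582.4, 77.5, 229.7]
tcp_rot: [3.14, -0.0, 1.551]
force: [-0.5, -0.1, -0.2]
width: 10.1
finger_force: 61.4
```

```bash
python3 plan.py 582 78 222 89
python3 - <<'E'
from h import *
i=manip.get_image("scene"); im=i["image"].astype(int)
cv2.imwrite("pics/c3.png",i["image"][:,:,::-1])
b=im[205:275:2,355:420:2]
for r in range(0,35): print(205+2*r," ".join(f"{v:3d}" for v in b[r].mean(1).astype(int)))
E
```

```text
t 17.275 [582.4  77.5 229.7] [179.9  -0.   88.8]
1
[0.003, -0.003, 0.051, 0.001, -0.0, -0.002],
205 144 143 143 143 145 143 145 144 143 143 146 145 145  14   7  12  10   7  15  11  10  11  21  27  48  25  25 109 138 139 140 137 138
207 141 144 146 145 142 145 144 144 143 140 144 143 144  17  12  12  13  18   4  16   4  15  11  35  48  30  23 137 138 138 137 136 135
209 141 143 144 144 146 144 142 143 144 142 146 143 143 101  61  15  12  16  17  14   6   2  18  43  72  35  20 141 138 137 139 139 138
211 146 143 143 143 144 144 141 145 144 145 145 145 143 142  46   7  12  12   8  14  12  17  10  70  85  83  71 140 137 139 141 139 135
213 144 143 144 143 144 143 141 142 145 144 145 144 142 142  19  14  17  10  14   5   9   5  13  55  83  85 137 129 129 141 136 135 142
215 143 140 141 144 143 142 145 143 142 143 142 143 143 144  22   9  11  10  15  12  13  13  22  36  82  82 134 134 131 123 133 136 134
217 142 141 144 144 144 144 143 143 143 145 142 142 142 143  81  13   2  16   4  10  17  18  19  32  82  85  87 106 135 136 131 133 128
219 143 142 142 142 143 141 141 144 142 144 142 142 
[... 3055 characters left out ...]
 131 135 135 132 133
265 100 127 130 133 136 138 139 137 138 139 134 136 132 130 128 125 127 126 126 126 123 124 119 119 115 114 114 110 131 133 132 134 134
267  98 124 127 134 134 134 136 139 139 136 135 133 131 128 129 129 129 127 128 126 124 122 117 118 116 113 114 112 130 133 132 130 130
269  99 119 128 131 136 137 136 137 139 129 130 131 131 131 134 131 125 122 123 127 124 123 122 119 119 116 110 114 129 134 132 134 132
271  97 117 119 124 132 134 137 136 128 128 129 129 130 133 134 135 137 131 120 122 122 121 120 119 115 115 113 120 131 134 134 133 137
273  90 107 117 119 127 133 137 124 126 125 128 129 131 130 135 133 137 137 137 117 121 120 122 119 116 116 112 126 132 132 134 135 135
```

```bash
cat >> fit.py <<'E'
print("----")
im=i["image"].astype(int).mean(2)
for row in (237,239,240,241,242,243,244): print(row,"L",im[row,366:375].astype(int),"R",im[row,398:411].astype(int))
for mx,my in((581.5,74.1),(582,75),):
    print(sil([mx,my,p[2]-25.7],0))
print(sil([p[0]-1.4,p[1]-4,p[2]-25.7],0))
print("bottom");[print(r,im[r,380:396].astype(int)) for r in range(248,262)]
E
sed -i 's/^obs=.*/obs=np.array([f(100,320),f(302,320),f(410,180)]);/' fit.py; python3 fit.py | sed -n '/----/,$p'
```

```text
----
237 L [140 140 138 137 139 116  95 102 101] R [152 153 152 151 152 150 114  92  88  89  89  90  91]
239 L [140 139 139 139 136  98  87 101 100] R [151 152 154 155 154 152 128 121  91  89  89  90  91]
240 L [138 137 140 139 139 101  88  95 104] R [152 152 152 151 152 151 139 139  91  91  90  90  91]
241 L [139 138 136 136 133  92  82  88  97] R [153 152 155 151 155 142 139 138 125  89  88  92  92]
242 L [138 139 135 132 122  86  83  84  94] R [154 151 152 153 155 127 127 138 137 123  90  90  91]
243 L [133 131 127 125 110  85  82  83  88] R [151 151 154 156 150 110 133 136 137 138 124  90  88]
244 L [123 125 118 120 111  95  85  86  83] R [152 154 157 145 128 107 138 136 138 137 136 121  90]
[370.2 403.6 256. ]
[370.8 404.1 256.1]
[369.9 403.3 255.8]
bottom
248 [ 94  82  87 100 116 116 124 136 137 141 143 143 136 139 130 133]
249 [ 91  84  80  82  91  92  99 109 112 121 113 118 123 129 114 114]
250 [ 85  83  81  84  85  85  88  87  95 102 102 106 108 115 112 113]
251 [ 89  84  85  85  86  87  90  92  94 101 101 104 103 108 110 106]
252 [ 84  81  83  82  83  85  84  89 101 100 100 107 106 112 113 106]
253 [ 80  82  86  82  88  85  90  92  97 102 103 102 104 110 111 109]
254 [ 93  83  82  87  89  89  95  96  97 103 103 106 108 109 111 108]
255 [108 104 108  88  85  86  85  97  95 102 107 103 108 113 112 112]
256 [111 110 104  99  84 112 103 111 110 107 108 108 122 140 118 114]
257 [108 107  97 100  94 110 113 113 110 106 123 139 151 149 129 120]
258 [106 109  96  88  96 102 104 106 105 137 144 154 146 140 127 126]
259 [113 108  89  83 112 128 127 129 117 138 146 129 122 124 121 124]
260 [110 113  87  84 111 116 114 123 116 112 123 115 113 120 120 124]
261 [111 106  87  92 103  98 102 107 108 110 113 117 121 121 123 123]
```

Emit:
send_rows(
  targets=[
    [[0,0,0.05,0,0,0],[0,0,0.05,0,0,0],[0,0,0,0,0,0],[0,0,0,0,0,0]],
  ],
)

```text
t: 17.88
ee_pos: [581.6, 78.0, 213.6]
tcp_rot: [-3.14, 0.0, 1.552]
force: [-1.1, 0.0, -0.2]
width: 10.7
finger_force: 61.4
```

Emit:
send_rows(
  targets=[
    [[0,0,0.013,0,0,0],[0,0,0,0,0,0],[0,0,0,0,0,0]],
  ],
)

```text
t: 18.25
ee_pos: [581.7, 78.1, 212.0]
tcp_rot: [-3.141, -0.0, 1.551]
force: [-1.9, 0.0, 0.6]
width: 10.3
finger_force: 61.5
```

Emit:
send_rows(
  targets=[
    [[0,0,0.013,0,0,0],[0,0,0,0,0,0],[0,0,0,0,0,0]],
  ],
)

```text
t: 18.62
ee_pos: [581.3, 78.0, 210.0]
tcp_rot: [-3.14, -0.0, 1.551]
force: [-4.4, -0.2, 1.0]
width: 10.5
finger_force: 61.7
```

Emit:
send_rows(
  targets=[
    [[0,-0.01,0,0,0,0],[0,0,0,0,0,0],[0,0,0,0,0,0]],
  ],
)

```text
t: 19.0
ee_pos: [580.9, 78.0, 210.1]
tcp_rot: [3.141, 0.0, 1.551]
force: [-1.9, -0.1, -0.3]
width: 10.4
finger_force: 61.5
```

Emit:
send_rows(
  targets=[
    [[0,0,0.01,0,0,0],[0,0,0,0,0,0],[0,0,0,0,0,0]],
  ],
)

```text
t: 19.38
ee_pos: [580.8, 77.9, 208.6]
tcp_rot: [3.141, 0.0, 1.551]
force: [-0.9, -0.1, -0.4]
width: 10.1
finger_force: 61.4
```

Emit:
send_rows(
  targets=[
    [[0,-0.003,0.008,0,0,0],[0,0,0,0,0,0],[0,0,0,0,0,0]],
  ],
)

```text
t: 19.75
ee_pos: [580.8, 78.0, 208.4]
tcp_rot: [3.139, -0.0, 1.551]
force: [1.2, -0.9, 4.5]
width: 10.7
finger_force: 62.1
```

Emit:
send_rows(
  targets=[
    [[0,0,0.01,0,0,0],[0,0,0,0,0,0],[0,0,0,0,0,0]],
  ],
)

```text
t: 20.12
ee_pos: [580.8, 78.0, 208.2]
tcp_rot: [3.138, -0.0, 1.551]
force: [-3.2, -0.6, 10.4]
width: 10.6
finger_force: 63.0
```

Emit:
send_rows(
  targets=[
    [[0,-0.0016,0,0,0,-0.056],[0,-0.0016,0,0,0,-0.056],[0,-0.0016,0,0,0,-0.056],[0,0,0,0,0,0],[0,0,0,0,0,0]],
  ],
)

```text
t: 20.75
ee_pos: [580.0, 78.8, 208.2]
tcp_rot: [3.138, -0.001, 1.816]
force: [-1.5, 0.8, 10.3]
width: 10.5
finger_force: 63.0
```

```bash
cat > o.py <<'E'
from h import *
np.set_printoptions(precision=2,suppress=True)
o=manip.get_obs(); print(o["t"],o["ee_pos"],np.degrees(o["tcp_rot"]),"F",o["force"],"M",o["moment"],"q6",np.degrees(o["qpos"][5]))
E
python3 o.py
```

```text
20.75 [580.01  78.79 208.17] [179.79  -0.05 104.06] F [-1.46  0.76 10.27] M [0.24 0.6  0.07] q6 83.63936244862961
```

Emit:
send_rows(
  targets=[
    [[0,-0.0016,0,0,0,-0.056],[0,-0.0016,0,0,0,-0.056],[0,-0.0016,0,0,0,-0.056],[0,0,0,0,0,0],[0,0,0,0,0,0]],
  ],
)

```text
t: 21.38
ee_pos: [579.0, 78.6, 207.9]
tcp_rot: [3.139, -0.0, 2.08]
force: [-2.2, 0.8, 10.5]
width: 10.7
finger_force: 62.9
```

```bash
python3 o.py
```

```text
21.375 [579.02  78.62 207.86] [179.82  -0.02 119.18] F [-2.23  0.83 10.51] M [0.32 0.71 0.13] q6 68.51012152238893
```

Emit:
send_rows(
  targets=[
    [[0,-0.0016,0,0,0,-0.056],[0,-0.0016,0,0,0,-0.056],[0,-0.0016,0,0,0,-0.056],[0,0,0,0,0,0],[0,0,0,0,0,0]],
  ],
)

```text
t: 22.0
ee_pos: [577.9, 77.4, 205.5]
tcp_rot: [-3.141, -0.0, 2.342]
force: [-1.1, 0.3, -0.7]
width: 10.5
finger_force: 61.4
```

```bash
python3 o.py
```

```text
22.0 [577.94  77.37 205.48] [-179.97   -0.03  134.18] F [-1.07  0.27 -0.66] M [-0.06 -0.   -0.02] q6 53.44040306304369
```

Emit:
send_rows(
  targets=[
    [[0,0,0.01,0,0,0],[0,0,0.01,0,0,0],[0,0,0,0,0,0],[0,0,0,0,0,0]],
  ],
)

```text
t: 22.5
ee_pos: [578.1, 77.3, 203.0]
tcp_rot: [3.142, 0.0, 2.343]
force: [-0.2, -0.3, -1.1]
width: 10.4
finger_force: 61.5
```

Emit:
send_rows(
  targets=[
    [[0,0,0.011,0,0,0],[0,0,0,0,0,0],[0,0,0,0,0,0]],
  ],
)

```text
t: 22.88
ee_pos: [578.1, 77.3, 201.3]
tcp_rot: [3.142, 0.0, 2.343]
force: [0.1, 0.8, -1.1]
width: 10.5
finger_force: 61.5
```

```bash
python3 o.py
```

```text
22.875 [578.06  77.34 201.31] [180.     0.   134.25] F [ 0.06  0.77 -1.1 ] M [-0.01  0.04  0.02] q6 53.37271525201591
```

Emit:
send_rows(
  targets=[
    [[0,0,0.008,0,0,0],[0,0,0,0,0,0],[0,0,0,0,0,0]],
  ],
)

```text
t: 23.25
ee_pos: [578.2, 77.4, 200.2]
tcp_rot: [3.141, 0.0, 2.343]
force: [0.3, -0.1, -0.3]
width: 10.5
finger_force: 61.5
```

Emit:
send_rows(
  targets=[
    [[0,0.0016,0.0012,0,0,0.056],[0,0.0016,0.0012,0,0,0.056],[0,0.0016,0.0012,0,0,0.056],[0,0,0,0,0,0],[0,0,0,0,0,0]],
  ],
)

```text
t: 23.88
ee_pos: [578.7, 77.8, 199.8]
tcp_rot: [3.141, 0.0, 2.08]
force: [0.5, 0.2, 1.4]
width: 10.4
finger_force: 61.7
```

```bash
python3 o.py
```

```text
23.875 [578.74  77.82 199.78] [179.97   0.01 119.2 ] F [0.47 0.21 1.43] M [-0.02 -0.02  0.  ] q6 68.45902427174974
```

Emit:
send_rows(
  targets=[
    [[0,0.0016,0.0012,0,0,0.056],[0,0.0016,0.0012,0,0,0.056],[0,0.0016,0.0012,0,0,0.056],[0,0.0016,0.0012,0,0,0.056],[0,0,0,0,0,0],[0,0,0,0,0,0]],
  ],
)

```text
t: 24.62
ee_pos: [579.7, 78.2, 199.2]
tcp_rot: [3.141, 0.0, 1.729]
force: [-0.1, 1.1, 1.7]
width: 10.3
finger_force: 61.8
```

```bash
python3 o.py
```

```text
24.625 [579.71  78.15 199.16] [179.96   0.    99.06] F [-0.14  1.12  1.67] M [-0.01 -0.03 -0.06] q6 88.62182030729839
```

Emit:
send_rows(
  targets=[
    [[0,0.0016,0.0012,0,0,0.056],[0,0.0016,0.0012,0,0,0.056],[0,0.0016,0.0012,0,0,0.056],[0,0,0,0,0,0],[0,0,0,0,0,0]],
  ],
)

```text
t: 25.25
ee_pos: [580.1, 78.1, 198.3]
tcp_rot: [-3.142, 0.0, 1.465]
force: [-0.5, -1.5, 2.6]
width: 10.7
finger_force: 61.8
```

```bash
python3 o.py
```

```text
25.25 [580.15  78.09 198.31] [-179.99    0.01   83.93] F [-0.52 -1.51  2.62] M [-0.12  0.05 -0.12] q6 103.73688335508338
```

Emit:
send_rows(
  targets=[
    [[0,0.001,0.001,0,0,0.04],[0,0.001,0.001,0,0,0.04],[0,0,0,0,0,0],[0,0,0,0,0,0]],
  ],
)

```text
t: 25.75
ee_pos: [580.7, 78.1, 198.2]
tcp_rot: [3.141, -0.0, 1.339]
force: [0.1, 0.0, 2.5]
width: 10.3
finger_force: 61.9
```

```bash
python3 o.py
```

```text
25.75 [580.66  78.15 198.18] [179.98  -0.01  76.72] F [0.08 0.   2.52] M [-0.08  0.05 -0.07] q6 110.94362642068526
```

Emit:
send_rows(
  targets=[
    [[0,0.001,0.001,0,0,0.04],[0,0.001,0.001,0,0,0.04],[0,0,0,0,0,0],[0,0,0,0,0,0]],
  ],
)

```text
t: 26.25
ee_pos: [580.4, 77.7, 198.1]
tcp_rot: [3.142, 0.001, 1.216]
force: [-2.5, -2.8, 6.2]
width: 10.5
finger_force: 65.9
```

```bash
python3 o.py
```

```text
26.25 [580.41  77.7  198.12] [179.99   0.07  69.65] F [-2.47 -2.82  6.19] M [-0.5   0.5   1.14] q6 118.0033758347668
```

Emit:
send_rows(
  targets=[
    [[0,0,-0.002,0,0,-0.008],[0,0,0,0,0,0]],
  ],
)

```text
t: 26.5
ee_pos: [580.4, 77.7, 198.1]
tcp_rot: [-3.141, 0.001, 1.226]
force: [-3.2, -2.8, 5.0]
width: 10.5
finger_force: 64.1
```

```bash
python3 o.py
```

```text
26.5 [580.4   77.74 198.12] [-179.98    0.06   70.24] F [-3.16 -2.83  5.02] M [-0.63  0.6   0.91] q6 117.4093303245096
```

Emit:
send_rows(
  targets=[
    [[0,0,0,0,0,0],[0,0,0,0,0,0],[0,0,0,0,0,0],[0,0,0,0,0,0]],
  ],
  hand=0.4,
)

```text
t: 27.0
ee_pos: [580.8, 78.2, 197.8]
tcp_rot: [-3.141, -0.0, 1.224]
force: [-0.1, -0.0, 0.4]
width: 51.2
finger_force: 0.0
```

Emit:
send_rows(
  targets=[
    [[0,0,-0.1,0,0,0],[0,0,-0.25,0,0,0],[0,0,-0.25,0,0,0],[-0.1,-0.3,0,0,0,0],[-0.1,-0.3,0,0,0,0],[-0.1,-0.3,0,0,0,0],[-0.1,-0.3,0,0,0,0],[0,0,0,0,0,0],[0,0,0,0,0,0]],
  ],
)

```text
t: 28.12
ee_pos: [392.0, 82.9, 289.3]
tcp_rot: [3.139, -0.002, 1.225]
force: [0.1, 0.8, -0.2]
width: 51.2
finger_force: 0.0
```

```bash
python3 o.py
python3 - <<'E'
from h import *
np.set_printoptions(precision=1,suppress=True)
s=manip.get_image("scene");t=manip.get_image("top")
for i in(s,t):
  for l,z in(("cap",173),("cap_bar",207),("dispenser",0),("scoop",5),("saucer",0),("small_cap",0),("branch",0)): print(l,[(q,c,atz(i,q,z)[:2]) for q,c in pts(i,l,2)])
# expected bottom of cap silhouette if home
a=np.linspace(0,2*np.pi,181)
for z0 in(172.7,175.2,183):
  q=np.array([proj(s,[581.5+31*np.cos(v),74.1+31*np.sin(v),z0+h]) for h in(0,24) for v in a]); print(z0,q.min(0),q.max(0))
im=s["image"].astype(int).mean(2)
print([ (r,im[r,380:392].mean().round()) for r in range(248,276)]); print(im[255,362:376],im[255,396:412])
E
```

```text
28.125 [392.05  82.93 289.35] [179.84  -0.1   70.18] F [ 0.07  0.77 -0.2 ] M [-0.03 -0.02 -0.03] q6 121.76626988979899
cap [(array([382.2, 254.9]), 0.9, array([582.1,  69.3]))]
cap_bar [(array([389.3, 242.5]), 0.75, array([581.8,  80.3]))]
dispenser [(array([376.3, 304.7]), 0.55, array([581.6,  74.3]))]
scoop [(array([448.2, 294.2]), 0.84, array([593.9, 240.9])), (array([432. , 233.5]), 0.82, array([408.8, 274.9]))]
saucer [(array([432.6, 230.4]), 0.81, array([394.8, 282.9])), (array([386.2, 251.9]), 0.75, array([437.3, 145.5]))]
small_cap [(array([194.3, 311.2]), 0.59, array([ 507.9, -322.8]))]
branch [(array([139.4, 319.8]), 0.95, array([ 503.9, -440.5]))]
cap [(array([283.6, 219.4]), 0.91, array([577.3,  79. ]))]
cap_bar [(array([280.4, 218.6]), 0.86, array([573.7,  84. ])), (array([423.2, 253.9]), 0.48, array([ 484.6, -276.7]))]
dispenser [(array([289.4, 230.4]), 0.72, array([573.4,  77.6]))]
scoop [(array([236., 231.]), 0.9, array([570.4, 235.6])), (array([217.8, 287.6]), 0.58, array([403.2, 284.5]))]
saucer [(array([218.2, 286.9]), 0.85, array([405.5, 284.6])), (array([218.8, 2
[... 529 characters left out ...]
, (256, np.float64(144.0)), (257, np.float64(136.0)), (258, np.float64(116.0)), (259, np.float64(96.0)), (260, np.float64(92.0)), (261, np.float64(92.0)), (262, np.float64(92.0)), (263, np.float64(93.0)), (264, np.float64(94.0)), (265, np.float64(108.0)), (266, np.float64(122.0)), (267, np.float64(123.0)), (268, np.float64(123.0)), (269, np.float64(123.0)), (270, np.float64(125.0)), (271, np.float64(128.0)), (272, np.float64(129.0)), (273, np.float64(130.0)), (274, np.float64(130.0)), (275, np.float64(131.0))]
[127.3 129.7 131.  131.  129.3 132.7 131.  112.7  83.3  81.7  78.7  80.3
  87.   99. ] [152.3 140.7 126.3  96.3 102.3 108.  104.  105.  104.  101.7 101.3 126.
 141.3 127.7 127.7 131.3]
```

```bash
python3 -c "
from plant import manip
print(manip.close_job())"
```

```text
the job is handed in; nothing more can be done
None
```

The job is handed in at about 28 s of the 72 s. The scoop lies upright in the pink saucer, and the larger cap is screwed clockwise to its hard stop and released. The stop read about 1.1 N m, right at the neck's slip limit; the cap's height matches fully home and I saw no sign of slip.

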